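# Refill the stock bin and hold the clip open over its card

## Robot

A 6-joint arm with a two-finger parallel gripper is mounted at the origin on the work surface. World frame = base frame: x ahead of the robot, y to its left, z up, the work surface at z = 0. Lengths are in mm, angles in rad, forces in N, time in s.
With the tool pointing down it reaches from about 300 to 775 mm from the base axis. Payload 14.6 kg.
Tool frame: the origin (TCP) lies on the centre line of the jaws, within the pads' length; the fingertips stand 22 mm ahead of it and the grasp point (between the pads) lies 3 mm ahead of it (manip.tcp_to_tips is the distance from the TCP to the fingertips, in mm); z points along the fingers, y is the direction in which the jaws open and shut (so a half turn about z gives the same grasp; the last joint's range is limited). The gripper opens to 94 mm and grips with 3 to 60 N. Pads are 16 mm wide; open, the fingers measure 119 mm over their backs; the gripper's body (75 mm by 177 mm) begins 78 mm behind the grasp point.
Start: joints at [-1.189, 0.3, 1.521, -0, 1.321, -0.067], TCP at [238.629, -495.526, 227.446] pointing down, gripper open.
Joint ranges: [-3.03, 3.03], [-0.79, 2.21], [0.23, 2.52], [-1.04, 4.18], [0, 3.07], [-2.55, 2.55]. Speed limits (rad/s): [2.22, 2.22, 2.57, 3.14, 3.14, 3.14].

## Interface

Orientations are given as [roll, pitch, yaw] about the fixed x, y, z axes, in that order (R = Rz(yaw) Ry(pitch) Rx(roll)).
In Python, from cell import manip, vision, workorder gives the robot as it stands.
- The arm moves only by the tool carry_out, never from a script. Its argument "deltas" is a list of rows, each a list of 3 entries, a list of its own where there are three numbers: the shift along the tool's x, y, z in cm, then the turn about the tool's z in degrees, then the opening, from 0 (shut) to 1 (fully open). A call has 1 to 20 rows; each row shifts and turns the commanded pose from where the row before left it, along the tool's axes as they then stand; what a row does not reach is not made up. A row lasts 1/12 s, in which the tool goes at most 41.7 mm and 7.16 degrees, less where a joint would pass 70% of its speed; a pose out of reach is approached as far as the arm can. A call with a gripper value outside its range is refused whole. The fingers move at their own pace and stop on an object; "grip_force" is the grip in N (left out, the last holds). Time passes only in rows, so rows that do not move let the fingers close. It gives the time, the measured TCP pose, the force and the opening at its end, in the units of the state.
- manip.read_state(): the state, without advancing time (a new reading comes with each control period).
- vision.camera(name): name is "scene" or "top" or "wrist"; returns (picture, depth): 384x512x3 uint8, red, green, blue; 384x512 float32, mm along the optical axis (not along the pixel's ray), 0 where there is no reading.
- vision.calibration(name): a dict with "mtx" (3x3 intrinsics, pixels), "distortion" ([k1, k2, p1, p2, k3] as OpenCV has them; the pictures are not rectified), "eye" and "orientation" of the camera in the world. Camera axes: x right, y down, z forward; pixel columns grow to the right and rows downward; lengths in mm; the calibration is good to about 2 mm. A picture is of the moment at which its call begins: read the wrist's pose just before it. calibration takes no time and is no camera call; for the wrist camera it gives the pose at the moment of the call.
- workorder.sign_off(): hands the job in, once; it reports no verdict.
The state is a dict: "clock": time; "joints": joint angles; "qd": joint speeds; "effort": joint torques, N m; "eef_pos": TCP position; "eef_rot": TCP orientation; "wrist_force": force on the tool from outside, world axes, zero at the start; "moment": the same for the moment, N m; "finger_gap": finger opening in mm.
Only numpy, scipy, OpenCV 4.12 (cv2) and the standard library are available. Lean on these libraries where they do the work, as an engineer would, in place of code of your own. Each camera call takes 0.05 s, during which the arm holds its last target.

## Task

Refill the stock bin: swing the hinged tray up by its handle until all four nuts have slid into the bin. Then take the spring clip off its stand by its two handles, squeeze it wide open and hold it gaping over the middle of the top edge of the bin's card, one jaw well down on each side and neither touching the card or the bin, so that I can slip a new ticket in. Finish while still holding it there, squeezed open and still, and do not knock over or push about the jar, the bottle or the screwdriver.

Things in the scene. Friction and masses are not known exactly. Their poses are not given: they have to be found in the camera images.
- station: Refill station, fixed to the bench for the run (its place and yaw differ between runs): a 150 x 300 x 6 mm grey base carrying a grey open stock bin, a hinged aluminium tip tray and an upright card. Origin: on the bench, under the centre of the bin; x and y are level, z up. Bin: 128 x 128 mm outside, 4 mm walls, rim at z = 66 mm, inner floor about z = 10 mm. Towards +y of the bin lies the tray, towards -y the card. The hinge line runs along x at y = 55, z = 80 mm
- tray (a joint): Tilt of the tip tray, rad: 0 = level as at the start, grows as the handle end swings up, stop at 1.35. Stiff hinge: it stays where it is left (any angle will do); 3 to 5 N upward at the handle moves it. Nuts slide out by 0.6 to 1 rad. Tipped right up it reaches 240 mm above the bench. 100 mm wide (station x), open at the bin end, walls 28 mm above the hinge line; end wall 110 mm from the hinge
- tray_handle (a point): Centre of the tray's handle: a black upright disc 26 mm in diameter and 10 mm thick (thickness along station x, so pinch it with the fingers closing along station x), on a 14 mm high neck, 38 mm out from the tray's end wall. It moves with the tray on a circle about the hinge line, 148 mm out and 14 mm above it when level. The disc can turn between the finger pads, so the tool may stay pointing down while the tray swings
- nut0_mid (a point): Centre of a loose steel hex nut, 24 mm across flats, 14 mm thick, 35 g, at the start lying on the tray floor
- nut1_mid (a point): Centre of a loose steel hex nut, 24 mm across flats, 14 mm thick, 35 g, at the start lying on the tray floor
- nut2_mid (a point): Centre of a loose steel hex nut, 24 mm across flats, 14 mm thick, 35 g, at the start lying on the tray floor
- nut3_mid (a point): Centre of a loose steel hex nut, 24 mm across flats, 14 mm thick, 35 g, at the start lying on the tray floor
- card_edge (a point): Middle of the top edge of the bin's card, 120 mm above the bench; axes as the station's. The card is upright, fixed, 3 mm thick (along station y), 86 mm wide (along station x) and stands 54 mm above the bin's rim, on the outside of the bin's -y wall; a 6 mm thick pocket holds its foot up to z = 66 mm
- clip_stand: Fixed clip stand: wooden foot 80 x 70 x 10 mm with an upright steel rib 4 mm thick (along y), 60 mm long (along x), up to z = 38 mm. Origin on the bench under its centre. The clip pinches the rib and stands on the foot, its x axis along the rib. Lifting the squeezed clip by more than 30 mm clears the rib
- clip: Spring clip, like a big clothes peg, 90 g, jaws down and handles up; body origin at the jaw tips, midway between them when shut; its frame is fixed to the -y half. x runs along the hinge pin, y is the way the jaws open, z up at the start. Overall 92 mm tall, jaws 30 mm wide along x and 4 mm thick each, hinge pin (12 mm thick, 34 mm long) 50 mm above the jaw tips. Squeezing the handles together opens the jaws; each half then turns about the pin
- clip_grip (a point): Point midway between the two handle ends, 38 mm above the pin (fixed to the -y half, so it shifts a few mm along y as that half turns). The handle ends are 8 mm round bars 28 mm long along x; outside width over them 48 mm at rest along y, about 26 mm when squeezed fully. Squeeze them with the finger pads from outside, fingers from above closing along clip y
- clip_pin (a point): Centre of the clip's hinge pin
- clip_tip_a (a point): Middle of the jaw tip of the -y half
- clip_tip_b (a point): Middle of the jaw tip of the +y half
- clip_gape (a joint): Opening angle between the clip's halves, rad: about 0 = pinching the rib on the stand, 0.60 = fully open (stop; about 33 mm clear between the tips). The tips stand about 8 + 49 x angle mm apart, centre to centre. The spring pushes it shut: about 5 N on each handle at 0, 10 N at 0.60
- jar: Bystander: glass jar, 60 mm in diameter, 75 mm tall, origin under its centre. The jar and the clip stand may have changed places
- oil_bottle: Bystander: white bottle, 52 mm in diameter, 130 mm tall, origin under its centre
- screwdriver: Bystander: screwdriver lying on the bench, handle to its -x

How it is judged (in metres and radians):
On the way, in this order (a step that is already met when the one before it is completed fails the run):
1. all four nuts are in the bin (x of nut0_mid in the frame of station between -0.062 and 0.062 m and y of nut0_mid in the frame of station between -0.062 and 0.062 m and z of each of nut0_mid, nut1_mid, nut2_mid, nut3_mid in the frame of station below 0.055 m and x of nut1_mid in the frame of station between -0.062 and 0.062 m and y of nut1_mid in the frame of station between -0.062 and 0.062 m and x of nut2_mid in the frame of station between -0.062 and 0.062 m and y of nut2_mid in the frame of station between -0.062 and 0.062 m and x of nut3_mid in the frame of station between -0.062 and 0.062 m and y of nut3_mid in the frame of station between -0.062 and 0.062 m), for 0.2 s.
2. the clip is held squeezed open around the card's top edge (value of joint clip_gape above 0.33 rad and ((y of clip_tip_a in the frame of card_edge above 0.004 m and y of clip_tip_b in the frame of card_edge below -0.004 m) or (y of clip_tip_b in the frame of card_edge above 0.004 m and y of clip_tip_a in the frame of card_edge below -0.004 m)) and z of each of clip_tip_a, clip_tip_b in the frame of card_edge below -0.008 m and x of clip_tip_a in the frame of card_edge between -0.032 and 0.032 m and x of clip_tip_b in the frame of card_edge between -0.032 and 0.032 m and contact force between clip and station below 0.5 N and contact force between the fingers and clip above 2 N), for 0.2 s.
At the end, for the whole second after the job is handed in: All nuts in the bin; fingers hold the clip (over 2 N), open over 0.33 rad, still (under 30 mm/s), a jaw tip each side of the card, 4 mm or more from its mid-plane, 8 mm or more below its top edge, within 32 mm of mid-width; under 0.5 N between clip and station (all of step 1 and all of step 2 and linear speed of clip below 0.03 m/s); the arm keeps its last pose, push and grip.
It fails at once if the jar, the bottle or the screwdriver was knocked or pushed more than 30 mm (distance of any of jar, oil_bottle, screwdriver from where it was at the start of the episode above 0.03 m).
It also fails if it takes over 54 s, if anything falls off the work surface, if the arm or the gripper's body presses on something with over 40 N, if the wrist force passes 120 N, or if a joint passes its speed limit or range.

## Working session

There is one attempt and no reset: what is moved stays moved. The work goes in short steps, Python scripts to look and compute and a tool call to move; the robot and the scene stay as the last step left them, time stands still between calls to the robot, and variables do not carry over. Pictures are saved under pics/ and viewed, and the job is handed in when it is done.

Besides the shell and the picture viewer there is one more tool, called after "Request:" as name(argument=value, ...), one argument or row to a line, values as JSON. carry_out: Moves the arm, as the interface text tells. Its arguments: {"type":"object","properties":{"deltas":{"type":"array","items":{"type":"array"}},"grip_force":{"type":"number"}},"required":["deltas"]}

```bash
ls; mkdir -p pics; python3 - <<'E'
from cell import manip, vision, workorder
import cv2,numpy as np
print(manip.read_state())
for n in ("scene","top"):
    p,d=vision.camera(n); cv2.imwrite(f"pics/{n}0.png",p[:,:,::-1]); np.save(f"pics/{n}0.npy",d)
    print(n,vision.calibration(n))
E
```

```text
pics
{'clock': 0.0, 'joints': array([-1.18860156e+00,  3.00501552e-01,  1.52156188e+00, -2.64408653e-06,
        1.32068156e+00, -6.65959264e-02]), 'qd': array([ 1.79314986e-03, -4.35105098e-04, -3.85269171e-04, -1.92533138e-05,
       -1.51440268e-04, -7.14703208e-04]), 'effort': array([ 1.30960820e-03, -5.31807625e+01, -3.52742636e+01,  7.08904839e-02,
        2.43537506e-02, -1.24676853e-04]), 'eef_pos': array([ 238.54652898, -495.32585941,  226.87772837]), 'eef_rot': array([-3.14044270e+00, -7.41290986e-05,  4.48791308e-01]), 'wrist_force': array([-0.09497348, -0.28185078,  0.00301625]), 'moment': array([ 0.01256615, -0.00176644,  0.02803432]), 'finger_gap': 94.01576513085844}
scene {'mtx': array([[409.47053818,   0.        , 254.35702203],
       [  0.        , 409.47053818, 190.74911415],
       [  0.        ,   0.        ,   1.        ]]), 'distortion': array([-0.01890284,  0.        ,  0.        ,  0.        ,  0.        ]), 'eye': array([1398.66034418,  247.16815687,  923.78866202]), 'orientation': array([-2.35177465,  0.01259854,  1.85709018])}
top {'mtx': array([[413.78421164,   0.        , 263.89971919],
       [  0.        , 413.78421164, 194.56160141],
       [  0.        ,   0.        ,   1.        ]]), 'distortion': array([0.03872644, 0.        , 0.        , 0.        , 0.        ]), 'eye': array([ 428.48707329,   27.16290811, 1044.00398147]), 'orientation': array([-2.9564314 , -0.02493133, -1.5629855 ])}
```

View pics/scene0.png

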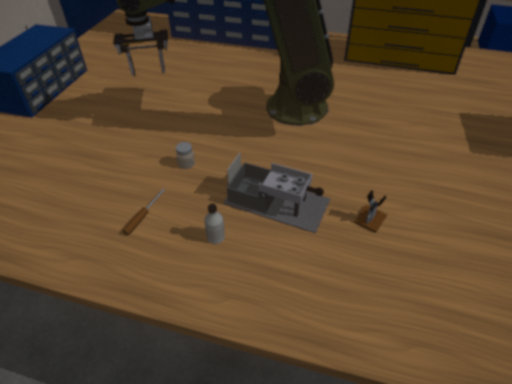

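View pics/top0.png

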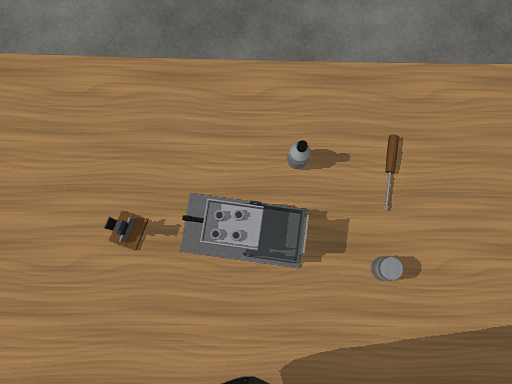

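The scene image shows the jar at (185,155), bottle at (215,225), screwdriver at (145,212), station at (275,195) and clip on its stand at (372,212). In the top image the tray handle is at (192,219), the card at about (305,235) and the clip at (122,229). Next I'll build a height cloud.

```bash
cat > h.py <<'E'
import cv2,numpy as np
from scipy.spatial.transform import Rotation as R
def cloud(d,cal):
    h,w=d.shape; u,v=np.meshgrid(np.arange(w),np.arange(h))
    p=cv2.undistortPoints(np.stack([u,v],-1).reshape(-1,1,2).astype(np.float64),cal['mtx'],cal['distortion']).reshape(h,w,2)
    P=np.concatenate([p*d[...,None],d[...,None]],-1)
    M=R.from_euler('xyz',cal['orientation']).as_matrix()
    W=P@M.T+cal['eye']; W[d==0]=np.nan
    return W
E
python3 - <<'E'
from h import *
from cell import vision
W={}
for n in("top","scene"):
    W[n]=cloud(np.load(f"pics/{n}0.npy"),vision.calibration(n)); 
T=W["top"]
def s(n,v,u): return np.round(W[n][v,u],0)
for nm,v,u in [("bench",300,100),("bench",100,450),("handle",219,187),("base",248,186),("base",198,194),("base",263,298),("stand",214,122),("clip",229,122),("jar",268,390),("bott",145,302),("scrw",140,392),("scrwtip",205,388)]: print(nm,s("top",v,u))
p=cv2.imread("pics/top0.png")
cv2.imwrite("pics/c1.png",cv2.resize(p[180:280,170:320],None,fx=5,fy=5,interpolation=cv2.INTER_CUBIC))
cv2.imwrite("pics/c2.png",cv2.resize(p[195:265,90:170],None,fx=8,fy=8,interpolation=cv2.INTER_CUBIC))
p=cv2.imread("pics/scene0.png")
cv2.imwrite("pics/c3.png",cv2.resize(p[140:250,200:400],None,fx=4,fy=4,interpolation=cv2.INTER_CUBIC))
Z=np.nan_to_num(T[...,2]); z=Z[180:280,95:315]
im=cv2.applyColorMap(np.clip(z*1.8,0,255).astype(np.uint8),cv2.COLORMAP_JET)
cv2.imwrite("pics/z.png",cv2.resize(im,None,fx=3.6,fy=3.6,interpolation=cv2.INTER_NEAREST))
E
```

```text
bench [361. 396.  -1.]
bench [ 892. -499.   -6.]
handle [546. 179. 106.]
base [486. 195.   6.]
base [613. 181.   1.]
base [452. -84.   1.]
stand [568. 355.  13.]
clip [526. 337.  61.]
jar [ 441. -290.   72.]
bott [717. -81. 131.]
scrw [ 768. -328.   21.]
scrwtip [ 601. -317.   -3.]
```

View pics/c1.png

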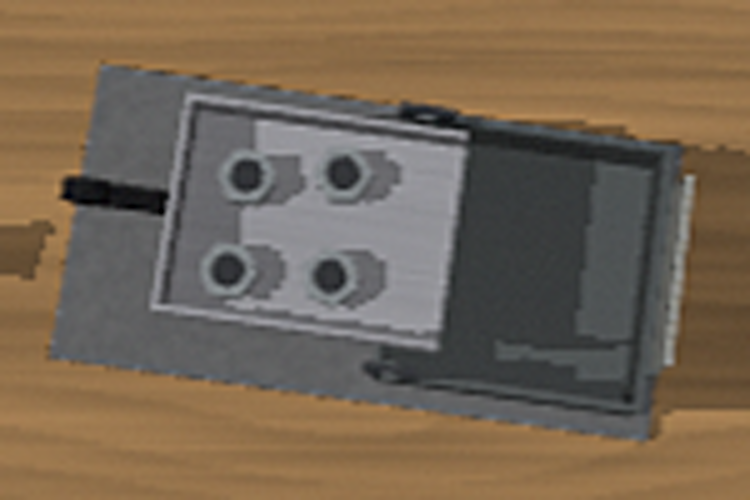

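View pics/c2.png

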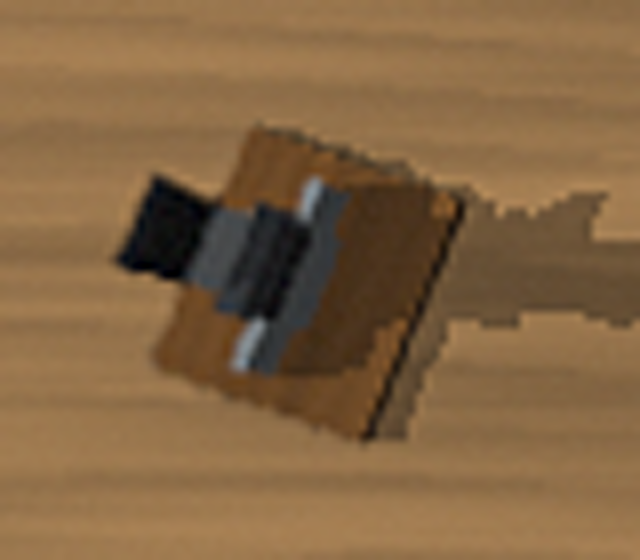

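View pics/c3.png

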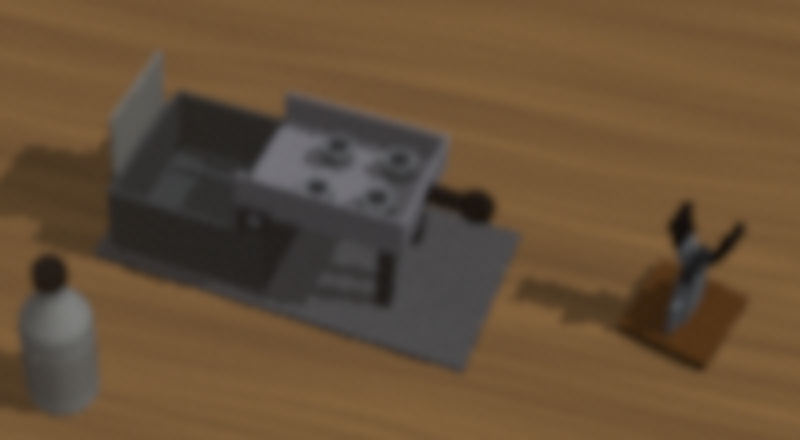

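View pics/z.png

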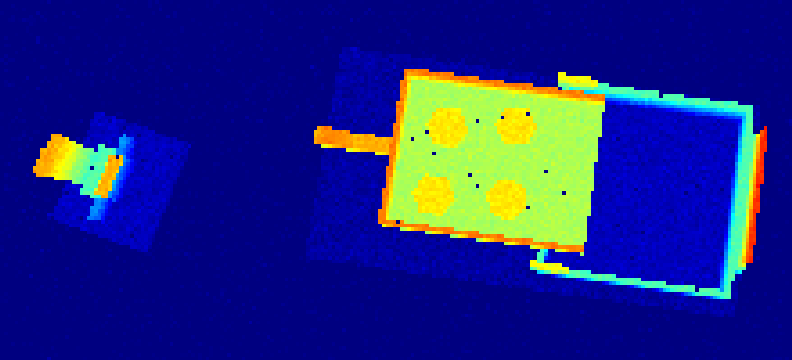

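```bash
python3 - <<'E'
from h import *
from cell import vision
for n in("top","scene"):
    T=cloud(np.load(f"pics/{n}0.npy"),vision.calibration(n)); z=T[...,2]
    xy=T[...,:2]
    reg=(xy[...,0]>400)&(xy[...,0]<680)&(xy[...,1]>-140)&(xy[...,1]<260)
    def rect(m,nm):
        P=xy[m].astype(np.float32); r=cv2.minAreaRect(P); print(n,nm,len(P),np.round(r[0],1),np.round(r[1],1),round(r[2],2), "meanz",z[m].mean().round(1))
    rect(reg&(z>112),"card")
    rect(reg&(z>50)&(z<130),"all high")
    tr=reg&(z>72)&(z<112)&(xy[...,1]>-20)
    p=cv2.imread(f"pics/{n}0.png"); dark=p.max(2)<45
    rect(tr&~dark,"tray")
    rect(reg&(z>96)&(z<112)&dark&(xy[...,1]>130),"handle")
    rect(reg&(z>3)&(z<12)&(xy[...,1]>60),"base")
    rim=reg&(z>58)&(z<72)&(xy[...,1]<100); rect(rim,"rim")
    reg2=(xy[...,0]>440)&(xy[...,0]<640)&(xy[...,1]>260)&(xy[...,1]<470)
    rect(reg2&(z>6),"stand"); rect(reg2&(z>7)&(z<14),"foot")
    for a,b in((28,45),(45,55),(55,65),(65,75),(75,85),(85,100)):
        m=reg2&(z>a)&(z<b)
        if m.sum()>3: print(n,a,b,m.sum(),xy[m].mean(0).round(1),xy[m].min(0).round(1),xy[m].max(0).round(1))
    reg3=(z>15)&(xy[...,1]<-60)
    for nm,c in(("jar",(441,-290)),("bottle",(710,-75)),("scr",(760,-328))):
        m=(z>8)&(np.hypot(xy[...,0]-c[0],xy[...,1]-c[1])<70)&((nm!="bottle") | (xy[...,0]>660)); print(nm,xy[m].min(0).round(),xy[m].max(0).round())
E
```

```text
top card 61 [514.6 -87.1] [ 3.1 83.2] 82.68 meanz 117.8
top all high 3227 [532.9  51.4] [284.4 127.9] 82.69 meanz 82.3
top tray 2598 [539.6 103.3] [179.7 127.1] 82.45 meanz 83.3
top handle 88 [547.7 166.8] [46.6  9.6] 82.99 meanz 101.7
top base 1371 [540.4 158.9] [198.3 275.3] 89.24 meanz 5.3
top rim 341 [523.6 -21.7] [137.1 128. ] 82.58 meanz 64.3
top stand 963 [530.1 339.3] [71.  79.4] 70.86 meanz 31.7
top foot 530 [530.1 339.3] [71.  79.4] 70.86 meanz 9.3
top 28 45 57 [527.4 336.8] [502.5 328.1] [557.9 350.3]
top 55 65 43 [531.1 339.6] [514.4 328.8] [547.4 347.8]
top 65 75 55 [532.9 341.9] [516.4 329.4] [547.1 349.3]
top 75 85 27 [533.8 346.7] [517.3 325.6] [547.1 352.5]
top 85 100 99 [532.6 343. ] [513.6 312.9] [548.2 365.1]
jar [ 411. -318.] [ 471. -261.]
bottle [ 692. -104.] [740. -54.]
scr [ 691. -345.] [ 783. -311.]
scene card 46 [515.2 -89.1] [ 5.8 87.6] 83.11 meanz 117.0
scene all high 2177 [533.2  50.3] [285.6 134. ] 82.18 meanz 83.9
scene tray 1430 [545.3 101.8] [180.5 118. ] 84.58 meanz 89.4
scene handle 30 [552.7 168. ] [42.   8.4] 82.78 meanz 100.9
scene base 1282 [542.5 159.3] [198.2 270.4] 89.27 meanz 5.9
scene rim 288 [523.3 -22.5] [135.7 133.8] 83.56 meanz 64.2
scene stand 641 [513.2 342.4] [ 77.2 119.4] 74.32 meanz 31.9
scene foot 374 [529.8 339. ] [70.6 83.3] 71.53 meanz 9.9
scene 28 45 34 [543.7 336.6] [519.5 328. ] [559.2 349. ]
scene 45 55 12 [542.  336.1] [530.9 327.7] [546.4 346.9]
scene 55 65 28 [535.3 337.1] [514.8 328.4] [548.6 346.4]
scene 65 75 39 [533.6 336.8] [516.3 323.9] [547.7 348.7]
scene 75 85 24 [533.8 332. ] [520.1 319.1] [548.4 350.5]
scene 85 100 49 [531.8 334.9] [509.4 317. ] [550.6 364.8]
jar [ 414. -322.] [ 475. -260.]
bottle [ 703. -104.] [748. -55.]
scr [ 691. -347.] [ 788. -309.]
```

Request:
carry_out(
  deltas=[
    [[0, 0, 0], -7.1, 1],
    [[0, 0, 0], -7.1, 1],
    [[0, 0, 0], -7.1, 1],
    [[0, 0, 0], -7.1, 1],
    [[0, 0, 0], -7.1, 1],
    [[0, 0, 0], -7.1, 1],
    [[0, 0, 0], -7.1, 1],
    [[0, 0, 0], -7.1, 1],
    [[0, 0, 0], 0, 1],
  ],
  grip_force=20,
)

```text
clock: 0.85
eef_pos: [238.6, -495.4, 227.1]
eef_rot: [-3.141, -0.001, 1.446]
wrist_force: [-0.1, -0.1, -0.0]
finger_gap: 94.1
```

Request:
carry_out(
  deltas=[
    [[2, 0.6, 0], 0, 1],
    [[3.5, 1.1, 0], 0, 1],
    [[3.5, 1.1, 0], 0, 1],
    [[3.5, 1.1, 0], 0, 1],
    [[3.5, 1.1, 0], 0, 1],
    [[3.5, 1.1, 0], 0, 1],
    [[3.5, 1.1, 0], 0, 1],
    [[3.5, 1.1, 0], 0, 1],
    [[3.5, 1.1, 0], 0, 1],
    [[3.5, 1.1, 0], 0, 1],
    [[3.5, 1.1, 0], 0, 1],
    [[3.5, 1.1, 0], 0, 1],
    [[3.5, 1.1, 0], 0, 1],
    [[3.5, 1.1, 0], 0, 1],
    [[3.5, 1.1, 0], 0, 1],
    [[3.5, 1.1, 0], 0, 1],
    [[3.5, 1.1, 0], 0, 1],
    [[3.0, 1.1, 0], 0, 1],
    [[2, 0.6, 0], 0, 1],
    [[0, 0, 0], 0, 1],
  ],
)

```text
clock: 2.52
eef_pos: [518.7, 106.2, 226.8]
eef_rot: [-3.141, -0.0, 1.438]
wrist_force: [-0.1, -0.4, 0.7]
finger_gap: 93.7
```

```bash
python3 - <<'E'
from h import *
from cell import vision,manip
s=manip.read_state(); print(s['eef_pos'],s['eef_rot'])
c=vision.calibration("wrist"); p,d=vision.camera("wrist"); cv2.imwrite("pics/w1.png",p[:,:,::-1])
print(c['eye'],c['orientation'])
T=cloud(d,c); np.save("pics/w1T.npy",T)
z=T[...,2];xy=T[...,:2];dark=p.max(2)<45
m=(z>96)&(z<112)&dark&(xy[...,1]>130)
print(m.sum())
if m.sum():
    r=cv2.minAreaRect(xy[m].astype(np.float32)); print(r, z[m].max())
E
```

```text
[518.70360448 106.22226462 226.81035423] [-3.14083549e+00 -2.31045499e-04  1.43846026e+00]
[529.72236473 183.59614015 385.159026  ] [ 2.86619115e+00  1.40739552e-03 -1.32594997e-01]
589
((548.3823852539062, 165.71949768066406), (50.532936096191406, 9.324141502380371), 82.05635070800781) 109.95452962377863
```

View pics/w1.png

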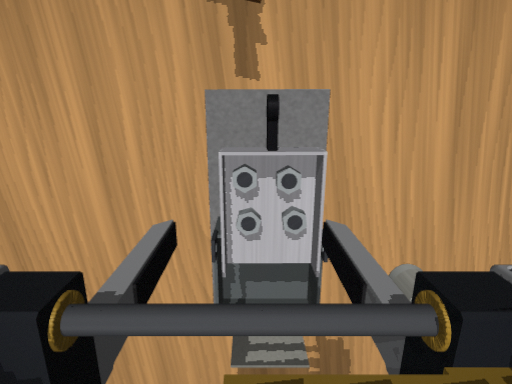

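The wrist image shows the handle end-on at (272,120) with four nuts on the tray. I measured the disc centre at about (549.6, 178.5).

Request:
carry_out(
  deltas=[
    [[2.5, 0.7, 0], 0, 1],
    [[2.5, 0.7, 0], 0, 1],
    [[2.57, 0.7, 0], -0.3, 1],
    [[0, 0, 2.5], 0, 1],
    [[0, 0, 3], 0, 1],
    [[0, 0, 3], 0, 1],
    [[0, 0, 2.5], 0, 1],
    [[0, 0, 1.5], 0, 1],
    [[0, 0, 0.6], 0, 1],
    [[0, 0, 0], 0, 1],
  ],
)

```text
clock: 3.4
eef_pos: [548.1, 174.6, 95.4]
eef_rot: [-3.14, 0.001, 1.443]
wrist_force: [-1.1, -0.0, -0.1]
finger_gap: 94.0
```

Request:
carry_out(
  deltas=[
    [[0, 0, 0], 0, 0],
    [[0, 0, 0], 0, 0],
    [[0, 0, 0], 0, 0],
    [[0, 0, 0], 0, 0],
    [[0, 0, 0], 0, 0],
    [[0, 0, 0], 0, 0],
    [[0, 0, 0], 0, 0],
    [[0, 0, 0], 0, 0],
    [[0, 0, 0], 0, 0],
  ],
)

```text
clock: 4.15
eef_pos: [548.7, 175.5, 96.5]
eef_rot: [-3.142, 0.0, 1.445]
wrist_force: [-0.2, -0.6, 0.2]
finger_gap: 37.3
```

Request:
carry_out(
  deltas=[
    [[0.3, 0, 0], 0, 0],
    [[0, 0, 0], 0, 0],
    [[0, 0, 0], 0, 0],
    [[0, 0, 0], 0, 0],
    [[0, 0, 0], 0, 0],
    [[0, 0, 0], 0, 0],
    [[0, 0, 0], 0, 0],
  ],
)

```text
clock: 4.73
eef_pos: [549.7, 178.4, 96.6]
eef_rot: [3.14, -0.0, 1.445]
wrist_force: [5.8, -0.2, -2.0]
finger_gap: 10.1
```

Request:
carry_out(
  deltas=[
    [[-0.1, 0, -0.74], 0, 0],
    [[-0.11, 0, -0.73], 0, 0],
    [[-0.17, 0, -0.72], 0, 0],
    [[-0.19, 0, -0.72], 0, 0],
    [[-0.25, 0, -0.7], 0, 0],
    [[-0.25, 0, -0.7], 0, 0],
    [[-0.31, 0, -0.67], 0, 0],
    [[-0.33, 0, -0.67], 0, 0],
    [[-0.38, 0, -0.64], 0, 0],
    [[-0.39, 0, -0.63], 0, 0],
    [[-0.44, 0, -0.6], 0, 0],
    [[-0.45, 0, -0.59], 0, 0],
    [[0, 0, 0], 0, 0],
  ],
)

```text
clock: 5.82
eef_pos: [545.2, 144.1, 178.1]
eef_rot: [3.14, 0.0, 1.445]
wrist_force: [3.8, -2.5, -2.4]
finger_gap: 10.1
```

Request:
carry_out(
  deltas=[
    [[-0.5, 0, -0.55], 0, 0],
    [[-0.51, 0, -0.54], 0, 0],
    [[-0.55, 0, -0.5], 0, 0],
    [[-0.56, 0, -0.49], 0, 0],
    [[-0.6, 0, -0.44], 0, 0],
    [[-0.6, 0, -0.43], 0, 0],
    [[-0.64, 0, -0.38], 0, 0],
    [[-0.65, 0, -0.37], 0, 0],
    [[0, 0, 0], 0, 0],
    [[0, 0, 0], 0, 0],
    [[0, 0, 0], 0, 0],
    [[0, 0, 0], 0, 0],
  ],
)

```text
clock: 6.82
eef_pos: [539.4, 98.9, 214.4]
eef_rot: [3.141, 0.001, 1.445]
wrist_force: [5.5, -4.1, -1.7]
finger_gap: 9.6
```

```bash
python3 - <<'E'
from h import *
from cell import vision,manip
p,d=vision.camera("scene"); q,d2=vision.camera("top")
a=cv2.resize(p[100:260,180:400],None,fx=3.4,fy=3.4,interpolation=cv2.INTER_CUBIC);cv2.imwrite("pics/s2.png",a[:,:,::-1])
cv2.imwrite("pics/t2.png",cv2.resize(q[170:290,170:330],None,fx=4,fy=4,interpolation=cv2.INTER_CUBIC)[:,:,::-1])
E
```

```text
(no output)
```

View pics/s2.png

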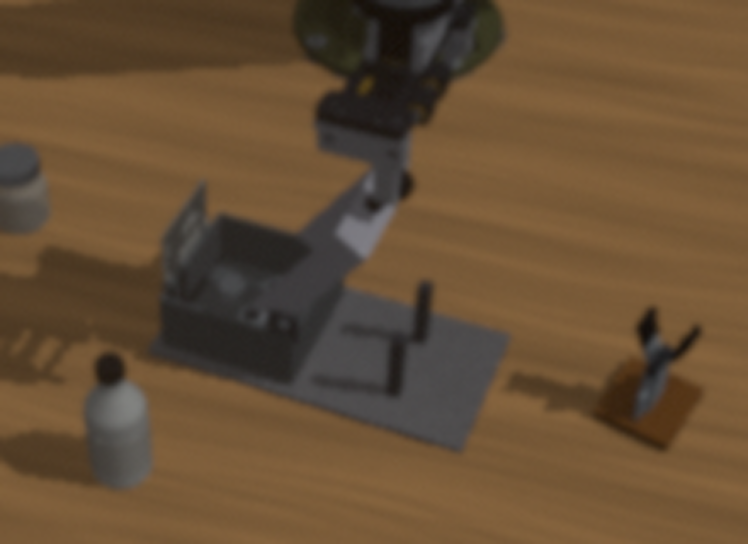

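View pics/t2.png

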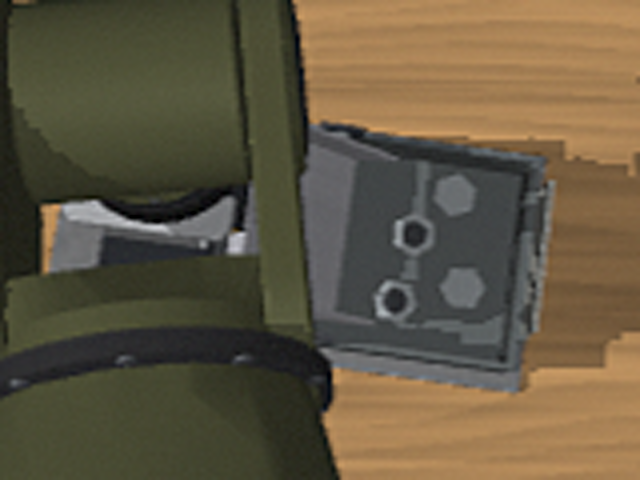

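All four nuts are in the bin: the top crop shows them at (415,234), (395,298), (455,193) and (462,288). Next: release, lift, and go to the clip.

Request:
carry_out(
  deltas=[
    [[0, 0, 0], 0, 1],
    [[0, 0, 0], 0, 1],
    [[0, 0, 0], 0, 1],
    [[0, 0, 0], 0, 1],
    [[0, 0, 0], 0, 1],
    [[0, 0, 0], 0, 1],
    [[0, 0, 0], 0, 1],
    [[0, 0, -1.5], 0, 1],
    [[0, 0, -2.5], 0, 1],
    [[0, 0, -2.5], 0, 1],
    [[0, 0, -1.5], 0, 1],
    [[0, 0, 0], 0, 1],
  ],
)

```text
clock: 7.92
eef_pos: [539.8, 99.4, 297.9]
eef_rot: [3.137, -0.001, 1.445]
wrist_force: [0.5, 0.5, 0.2]
finger_gap: 86.8
```

Request:
carry_out(
  deltas=[
    [[1.5, 0, 0], 0, 1],
    [[2.5, 0, 0], 0, 1],
    [[2.5, 0, 0], 0, 1],
    [[2.5, 0, 0], 0, 1],
    [[2.5, 0, 0], 0, 1],
    [[2.0, 0, 0], 0, 1],
    [[1.0, 0, 0], 0, 1],
    [[0, 0, 0], -7.1, 1],
    [[0, 0, 0], -7.1, 1],
    [[0, 0, 0], -7.1, 1],
    [[0, 0, 0], -7.1, 1],
    [[0, 0, 0], -7.1, 1],
    [[0, 0, 0], -7.1, 1],
    [[0, 0, 0], -7.1, 1],
    [[0, 0, 0], -7.1, 1],
    [[0, 0, 0], -7.1, 1],
    [[0, 0, 0], -7.1, 1],
    [[0, 0, 0], -7.1, 1],
    [[0, 0, 0], 0, 1],
    [[0, 0, 0], 0, 1],
  ],
)

```text
clock: 9.58
eef_pos: [557.2, 242.7, 294.0]
eef_rot: [-3.141, -0.001, 2.804]
wrist_force: [-0.1, -0.1, -0.7]
finger_gap: 94.0
```

```bash
python3 - <<'E'
from h import *
from cell import vision,manip
s=manip.read_state(); print(s['eef_pos'],s['eef_rot'],s['joints'])
c=vision.calibration("wrist"); p,d=vision.camera("wrist"); cv2.imwrite("pics/w3.png",p[:,:,::-1])
T=cloud(d,c); z=T[...,2];xy=T[...,:2]
reg=(abs(xy[...,0]-530)<80)&(abs(xy[...,1]-340)<80)
for a,b in((7,14),(30,45),(84,108)):
    m=reg&(z>a)&(z<b)
    if m.sum()>5: print(a,b,m.sum(),cv2.minAreaRect(xy[m].astype(np.float32)))
m=reg&(z>84)&(z<108); dirn=np.array([np.cos(np.radians(71.1)),np.sin(np.radians(71.1))])
t=xy[m]@dirn; c0=np.array([530.3,339.3])@dirn; print(np.percentile(t-c0,[0,2,98,100]), z[m].max())
q,d=vision.camera("top");cv2.imwrite("pics/t3.png",q[:,:,::-1])
T=cloud(d,vision.calibration("top"));z=T[...,2]
o=np.array([523.4,-22]);a=np.radians(-7.3);X=np.array([np.cos(a),np.sin(a)]);Y=np.array([-X[1],X[0]])
L=np.stack([(T[...,:2]-o)@X,(T[...,:2]-o)@Y],-1)
m=(abs(L[...,0])<58)&(abs(L[...,1])<58)&(z<60)
zz=np.where(m&(z>17),1,0).astype(np.uint8); n,lab,st,ce=cv2.connectedComponentsWithStats(zz)
for i in range(1,n):
    k=lab==i
    if k.sum()>5: print("blob",k.sum(),L[k].mean(0).round(),z[k].max().round(), np.median(z[k]).round())
E
```

```text
[557.20032553 242.74262066 293.97346176] [-3.14110040e+00 -5.19690521e-04  2.80412765e+00] [ 3.50618971e-01  3.94424521e-01  1.24213772e+00 -5.03187294e-05
  1.50574446e+00 -8.82709195e-01]
7 14 1912 ((529.8070678710938, 338.1163635253906), (70.1511001586914, 79.79351806640625), 71.04106140136719)
30 45 79 ((528.8585205078125, 336.2333068847656), (8.013392448425293, 59.07341766357422), 71.09862518310547)
84 108 593 ((530.6602783203125, 337.6799011230469), (48.18039321899414, 27.94325065612793), 71.06385040283203)
[-25.49997984 -25.01565625  21.41821817  22.6773785 ] 104.89925564808902
blob 81 [ 39. -17.] 27.0 23.0
blob 83 [12.  5.] 29.0 22.0
blob 84 [-17. -29.] 27.0 23.0
blob 83 [-30.  11.] 28.0 23.0
```

View pics/w3.png

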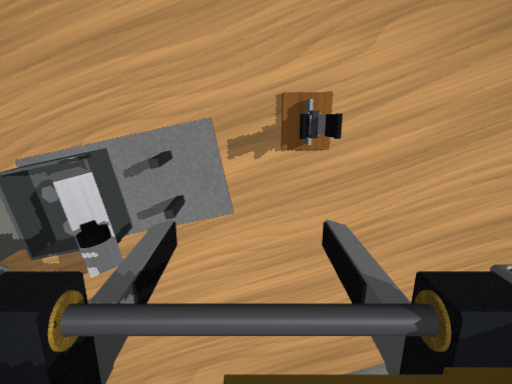

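View pics/t3.png

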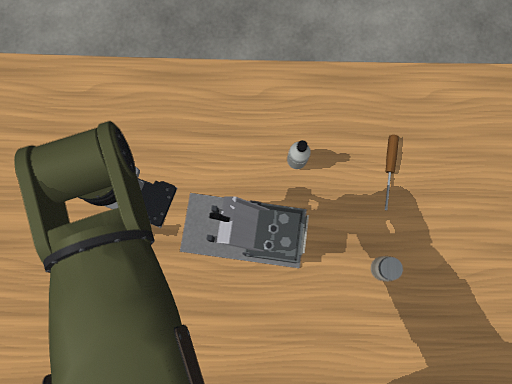

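The nuts are confirmed at z≈23 inside the bin. The wrist image shows the clip at (320,125); its handles measure 48.2×27.9 mm, centre (530.5,338), yaw 71.1°.

Request:
carry_out(
  deltas=[
    [[1.5, 2, 0], -0.4, 1],
    [[2, 3, 0], 0, 1],
    [[1.6, 2.5, 0], 0, 1],
    [[0.5, 0.65, 0], 0, 1],
    [[0, 0, 2], 0, 1],
    [[0, 0, 3], 0, 1],
    [[0, 0, 3], 0, 1],
    [[0, 0, 3], 0, 1],
    [[0, 0, 2], 0, 1],
    [[0, 0, 1], 0, 1],
    [[0, 0, 0], 0, 1],
    [[0, 0, 0], 0, 1],
  ],
)

```text
clock: 10.68
eef_pos: [530.8, 338.3, 155.4]
eef_rot: [3.141, 0.0, 2.814]
wrist_force: [-0.0, -1.1, -0.1]
finger_gap: 94.2
```

Request:
carry_out(
  deltas=[
    [[0, 0, 1.5], 0, 1],
    [[0, 0, 2], 0, 1],
    [[0, 0, 1.3], 0, 1],
    [[0, 0, 0.6], 0, 1],
    [[0, 0, 0], 0, 1],
    [[0, 0, 0], 0, 0.5],
    [[0, 0, 0], 0, 0.5],
    [[0, 0, 0], 0, 0.5],
    [[0, 0, 0], 0, 0.5],
    [[0, 0, 0], 0, 0.5],
    [[0, 0, 0], 0, 0.5],
    [[0, 0, 0], 0, 0.5],
    [[0, 0, 0], 0, 0.5],
    [[0, 0, 0], 0, 0.5],
  ],
  grip_force=25,
)

```text
clock: 11.85
eef_pos: [530.6, 338.5, 100.8]
eef_rot: [3.141, 0.0, 2.815]
wrist_force: [0.5, -0.2, 0.7]
finger_gap: 47.5
```

Request:
carry_out(
  deltas=[
    [[0, 0, 0], 0, 0.2],
    [[0, 0, 0], 0, 0.2],
    [[0, 0, 0], 0, 0.2],
    [[0, 0, 0], 0, 0.2],
    [[0, 0, 0], 0, 0.2],
    [[0, 0, 0], 0, 0.2],
    [[0, 0, 0], 0, 0.2],
    [[0, 0, 0], 0, 0.2],
  ],
)

```text
clock: 12.52
eef_pos: [531.5, 338.9, 102.8]
eef_rot: [3.139, 0.003, 2.815]
wrist_force: [-0.5, -0.3, 13.8]
finger_gap: 22.6
```

```bash
python3 - <<'E'
from h import *
from cell import vision,manip
s=manip.read_state(); print(s['eef_pos'],s['wrist_force'],s['finger_gap'])
p,d=vision.camera("scene")
cv2.imwrite("pics/s4.png",cv2.resize(p[130:250,310:450],None,fx=5,fy=5,interpolation=cv2.INTER_CUBIC)[:,:,::-1])
E
```

```text
[531.50015671 338.88842726 102.82099332] [-0.52121869 -0.32514178 13.7601744 ] 22.582497365229226
```

View pics/s4.png

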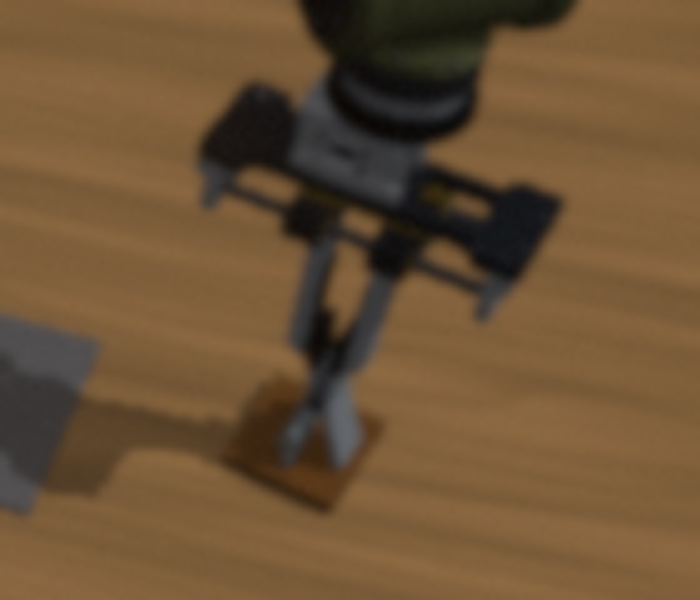

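Jaws are gaping around the rib: the tips show at (290,455) and (345,460). Lifting straight up.

Request:
carry_out(
  deltas=[
    [[0, 0, -0.4], 0, 0.2],
    [[0, 0, -0.6], 0, 0.2],
    [[0, 0, -0.8], 0, 0.2],
    [[0, 0, -1], 0, 0.2],
    [[0, 0, -1], 0, 0.2],
    [[0, 0, -1], 0, 0.2],
    [[0, 0, -1], 0, 0.2],
    [[0, 0, -1.5], 0, 0.2],
    [[0, 0, -2], 0, 0.2],
    [[0, 0, -2], 0, 0.2],
    [[0, 0, -2], 0, 0.2],
    [[0, 0, -2], 0, 0.2],
    [[0, 0, -2], 0, 0.2],
    [[0, 0, -2], 0, 0.2],
    [[0, 0, -2], 0, 0.2],
    [[0, 0, -2], 0, 0.2],
    [[0, 0, -1.5], 0, 0.2],
    [[0, 0, -1], 0, 0.2],
    [[0, 0, 0], 0, 0.2],
    [[0, 0, 0], 0, 0.2],
  ],
)

```text
clock: 14.23
eef_pos: [530.4, 338.3, 358.4]
eef_rot: [3.142, 0.0, 2.815]
wrist_force: [0.5, -0.3, -1.8]
finger_gap: 22.4
```

```bash
python3 - <<'E'
from h import *
from cell import vision,manip
s=manip.read_state(); print(s['eef_pos'],s['eef_rot'],s['wrist_force'],s['moment'],s['finger_gap'])
p,d=vision.camera("scene")
cv2.imwrite("pics/s5.png",cv2.resize(p[60:240,280:460],None,fx=3.3,fy=3.3,interpolation=cv2.INTER_CUBIC)[:,:,::-1])
np.save("pics/s5d.npy",d)
T=cloud(d,vision.calibration("scene")); z=T[...,2]; m=(np.hypot(T[...,0]-531,T[...,1]-339)<50)&(z>120)&(z<345)
dy=np.array([np.cos(np.radians(71.2)),np.sin(np.radians(71.2))])
for a in range(195,345,10):
    k=m&(z>=a)&(z<a+10)
    if k.sum()>2:
        t=(T[k][:,:2]-[531,338.7])@dy; x=(T[k][:,:2]-[531,338.7])@[dy[1],-dy[0]]; print(a,k.sum(),t.min().round(),t.max().round(),x.min().round(),x.max().round())
E
```

```text
[530.3987147  338.34488196 358.39672886] [3.14153649e+00 3.91608768e-05 2.81547916e+00] [ 0.4837782  -0.31312544 -1.78456116] [ 0.06997008 -0.09521164  0.00795806] 22.38780237287919
265 21 -12.0 27.0 -12.0 16.0
275 31 -9.0 25.0 -14.0 15.0
285 31 -6.0 21.0 -17.0 15.0
295 32 -5.0 16.0 -17.0 16.0
305 38 -4.0 13.0 -18.0 19.0
315 38 -4.0 9.0 -15.0 17.0
325 19 -5.0 8.0 -11.0 13.0
335 52 -21.0 18.0 -12.0 14.0
```

View pics/s5.png

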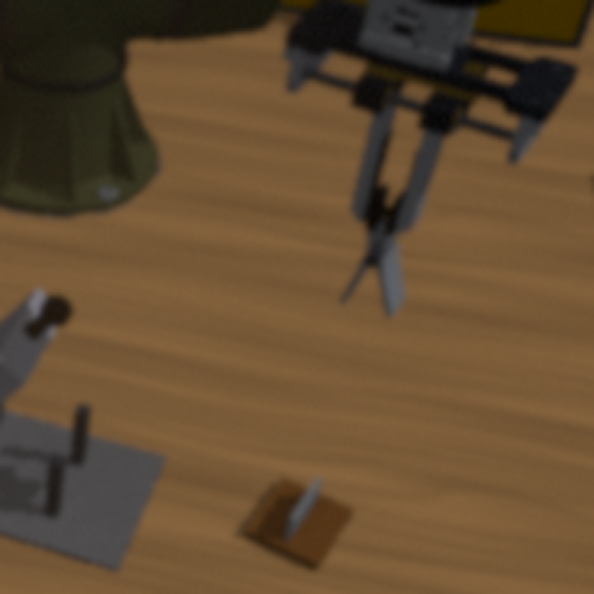

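```bash
cat > meas.py <<'E'
from h import *
from cell import vision,manip
import sys
def meas(tag,cams=("wrist","scene","top")):
    for n in cams:
        s=manip.read_state(); tcp=s['eef_pos']; M=R.from_euler('xyz',s['eef_rot']).as_matrix()
        c=vision.calibration(n); p,d=vision.camera(n); cv2.imwrite(f"pics/{tag}_{n}.png",p[:,:,::-1])
        T=(cloud(d,c)-tcp)@M   # tool frame
        np.save(f"pics/{tag}_{n}.npy",T)
        m=(abs(T[...,0])<22)&(abs(T[...,1])<45)&(T[...,2]>15)&(T[...,2]<105)
        print(n,m.sum(),tcp.round(1),s['eef_rot'].round(3))
        for a in range(20,100,8):
            k=m&(T[...,2]>=a)&(T[...,2]<a+8)
            if k.sum()>2:
                q=T[k]; print(a,k.sum(),"y",np.percentile(q[:,1],[0,10,50,90,100]).round(1),"x",q[:,0].min().round(1),q[:,0].max().round(1))
        if m.sum(): print("zmax",T[m][:,2].max())
if __name__=="__main__": meas(sys.argv[1],sys.argv[2:] or ("wrist","scene","top"))
E
python3 meas.py m1
```

```text
wrist 1705 [530.3 338.3 357.6] [-3.141e+00 -1.000e-03  2.815e+00]
20 53 y [-13.   -6.6   5.4   9.5  14.3] x -10.8 12.8
28 118 y [-5.5 -3.6 -0.9  7.4  9.6] x -12.0 12.1
36 502 y [-4.5 -0.3  2.5  8.  11.8] x -17.8 17.0
44 138 y [-5.3 -4.5  9.3 13.5 13.8] x -3.4 17.1
52 100 y [-6.3 -4.  14.8 16.3 16.7] x -5.6 15.0
60 167 y [-8.1 -7.2 17.3 19.5 20.4] x -8.9 14.9
68 177 y [-9.2 -9.  20.5 22.8 23.6] x -13.4 15.0
76 171 y [-11.3 -11.1  23.8  25.9  26.6] x -15.1 15.3
84 98 y [-12.4 -12.2  25.4  27.8  28.2] x -14.0 15.0
zmax 92.39603621271883
scene 248 [530.3 338.3 357.3] [-3.140e+00 -1.000e-03  2.815e+00]
20 21 y [-16.2  -7.2  -3.3   7.9  10.1] x -14.5 7.7
28 23 y [-4.2 -3.7 -0.3  8.5  9.1] x -15.6 10.0
36 37 y [-3.6 -1.4  5.3  9.1 10.4] x -17.7 15.6
44 29 y [-4.  -2.4 10.3 12.3 13.1] x -17.2 12.1
52 22 y [-3.2 -2.1 13.  14.9 16.5] x -15.1 12.9
60 26 y [-5.5 -3.6 16.3 17.9 18.4] x -15.1 14.3
68 27 y [-6.9 -5.2 19.6 21.6 23.1] x -16.4 12.2
76 25 y [-8.6 -6.2 23.1 25.2 26.3] x -16.0 16.6
84 15 y [-11.4 -10.   24.8  26.9  27.2] x -14.4 10.9
zmax 92.44247213256806
top 3 [530.3 338.3 357.3] [-3.140e+00 -1.000e-03  2.815e+00]
zmax 94.28253662321139
```

View pics/m1_wrist.png

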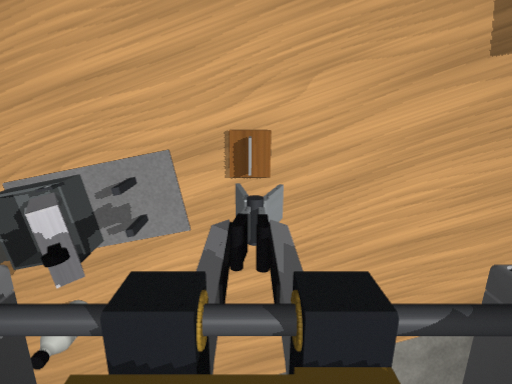

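The clip is held fully open (tip separation about 37 mm). It is tilted about 5°, with the tips' midpoint at tool y ≈ +7.8 mm, so I'll offset for that. Now over the card, staying high.

Request:
carry_out(
  deltas=[
    [[0, 0, 0], -3, 0.2],
    [[0, 0, 0], -5.4, 0.2],
    [[0, 0, 0], -3, 0.2],
    [[-0.1, -1, 0], 0, 0.2],
    [[-0.2, -2, 0], 0, 0.2],
    [[-0.3, -3, 0], 0, 0.2],
    [[-0.3, -3, 0], 0, 0.2],
    [[-0.3, -3, 0], 0, 0.2],
    [[-0.3, -3, 0], 0, 0.2],
    [[-0.3, -3, 0], 0, 0.2],
    [[-0.3, -3, 0], 0, 0.2],
    [[-0.3, -3, 0], 0, 0.2],
    [[-0.3, -3, 0], 0, 0.2],
    [[-0.3, -3, 0], 0, 0.2],
    [[-0.3, -3, 0], 0, 0.2],
    [[-0.3, -3, 0], 0, 0.2],
    [[-0.2, -3, 0], 0, 0.2],
    [[-0.1, -2, 0], 0, 0.2],
    [[-0.1, -1.2, 0], 0, 0.2],
    [[0, 0, 0], 0, 0.2],
  ],
)

```text
clock: 16.1
eef_pos: [516.1, -87.3, 358.2]
eef_rot: [-3.141, -0.0, 3.011]
wrist_force: [-0.5, 1.2, -1.0]
finger_gap: 22.2
```

Request:
carry_out(
  deltas=[
    [[0, 0, 0], 0, 0.2],
    [[0, 0, 0], 0, 0.2],
    [[0, 0, 1], 0, 0.2],
    [[0, 0, 1.5], 0, 0.2],
    [[0, 0, 2], 0, 0.2],
    [[0, 0, 2], 0, 0.2],
    [[0, 0, 1.5], 0, 0.2],
    [[0, 0, 1], 0, 0.2],
    [[0, 0, 0.5], 0, 0.2],
    [[0, 0, 0], 0, 0.2],
    [[0, 0, 0], 0, 0.2],
    [[0, 0, 0], 0, 0.2],
  ],
)

```text
clock: 17.1
eef_pos: [516.9, -85.2, 264.4]
eef_rot: [-3.141, 0.001, 3.015]
wrist_force: [0.1, 0.1, 0.1]
finger_gap: 22.6
```

```bash
python3 meas.py m2 wrist scene; python3 - <<'E'
from h import *
p=cv2.imread("pics/m2_scene.png");cv2.imwrite("pics/m2s.png",cv2.resize(p[60:240,150:350],None,fx=3.3,fy=3.3,interpolation=cv2.INTER_CUBIC))
from cell import manip
s=manip.read_state(); M=R.from_euler('xyz',s['eef_rot']).as_matrix()
for n in("wrist","scene"):
    T=np.load(f"pics/m2_{n}.npy"); W=T@M.T+s['eef_pos']; z=W[...,2]
    m=(z>108)&(z<126)&(np.hypot(W[...,0]-515,W[...,1]+88)<60)
    print(n,m.sum())
    if m.sum()>5: print(cv2.minAreaRect(W[m][:,:2].astype(np.float32)), z[m].max(), "toolY",np.percentile(T[m][:,1],[0,50,100]),"toolx",np.percentile(T[m][:,0],[0,100]),"toolz",T[m][:,2].min())
E
```

```text
wrist 1704 [516.9 -85.2 264.4] [-3.141e+00  1.000e-03  3.015e+00]
20 52 y [-13.7  -6.8  -2.6   9.   12.9] x 7.0 13.0
28 116 y [-5.1 -3.1 -1.1  7.6  9.5] x -11.9 16.6
36 501 y [-4.6 -0.4  2.4  7.9 11.7] x -17.3 17.4
44 138 y [-5.4 -4.7  9.5 13.4 13.6] x -3.2 17.3
52 103 y [-6.5 -4.8 14.6 16.2 16.6] x -5.4 15.1
60 164 y [-8.2 -7.3 17.2 19.3 20.3] x -9.7 15.5
68 174 y [-9.3 -9.1 20.4 22.6 23.3] x -13.7 15.5
76 172 y [-11.4 -11.1  23.6  25.9  26.6] x -15.4 15.3
84 99 y [-12.5 -12.3  24.8  27.5  27.9] x -14.2 15.4
zmax 91.98265831094909
scene 241 [516.9 -85.3 264.4] [-3.141e+00  2.000e-03  3.015e+00]
20 15 y [-12.3  -4.6  -1.8  10.7  11.5] x -14.6 -5.1
28 18 y [-3.5 -2.3  9.3 10.9 11.3] x -11.7 5.9
36 26 y [-3.3 -1.2  6.8 10.5 12.8] x -18.1 16.9
44 30 y [-1.8  1.9 11.5 13.9 15.4] x -17.8 13.3
52 24 y [-3.6 -1.8 14.2 16.4 18.2] x -15.5 14.4
60 26 y [-5.9 -1.7 18.1 20.1 21.7] x -15.7 14.4
68 29 y [-6.9 -4.3 20.4 22.8 24.2] x -15.3 16.9
76 30 y [-8.4 -6.2 23.4 25.3 27.1] x -16.1 17.4
84 22 y [-11.5  -8.1  25.7  27.9  28.5] x -16.0 13.9
zmax 92.38055715364804
wrist 151
((498.44171142578125, -87.33061218261719), (2.0918357372283936, 52.05915451049805), 82.59065246582031) 122.94784989912816 toolY [-5.39979016 -4.2859605  -3.21706086] toolx [-7.84170884 44.22690042] toolz 141.3209774026889
scene 55
((516.525146484375, -89.04058837890625), (5.787533760070801, 86.35879516601562), 82.42143249511719) 121.19124877471788 toolY [-6.69274262 -2.65110412 -0.68369556] toolx [-43.13809853  43.2122722 ] toolz 143.17086444578973
```

View pics/m2_wrist.png

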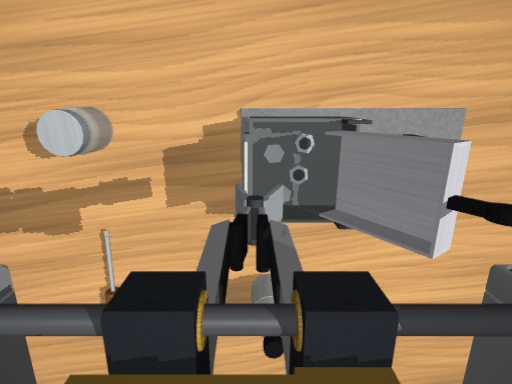

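View pics/m2s.png

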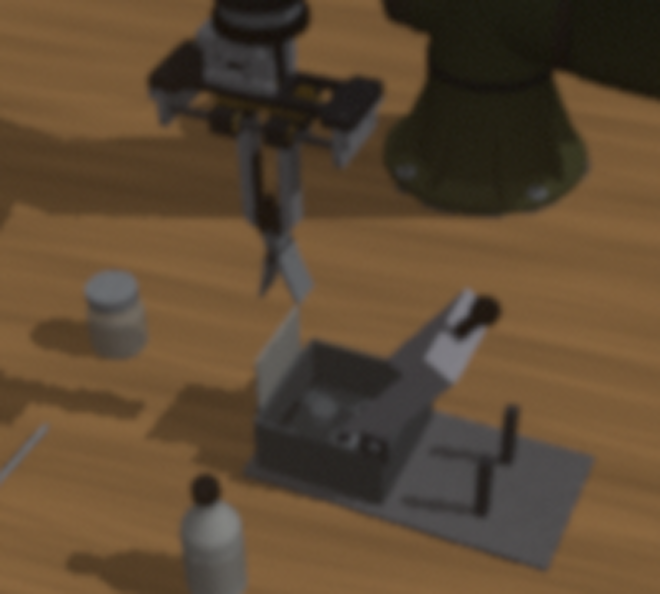

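The clip is unchanged and stable in the grip. The card edge is at tool y ≈ −4.3 and centred in x, so I'll shift −11.8 mm along tool y and then descend 71 mm.

Request:
carry_out(
  deltas=[
    [[0, -0.6, 0], 0, 0.2],
    [[0, -0.58, 0], 0, 0.2],
    [[0, 0, 0], 0, 0.2],
    [[0, 0, 0], 0, 0.2],
    [[0, 0, 1], 0, 0.2],
    [[0, 0, 1.5], 0, 0.2],
    [[0, 0, 1], 0, 0.2],
    [[0, 0, 0.5], 0, 0.2],
    [[0, 0, 0], 0, 0.2],
    [[0, 0, 0], 0, 0.2],
    [[0, 0, 0], 0, 0.2],
  ],
)

```text
clock: 18.12
eef_pos: [515.4, -97.0, 224.1]
eef_rot: [-3.142, 0.001, 3.015]
wrist_force: [-0.7, 0.5, -0.7]
finger_gap: 22.7
```

```bash
python3 meas.py m3 wrist | head -1; python3 - <<'E'
from h import *
from cell import manip
s=manip.read_state(); M=R.from_euler('xyz',s['eef_rot']).as_matrix()
T=np.load("pics/m3_wrist.npy"); W=T@M.T+s['eef_pos']; z=W[...,2]
m=(z>104)&(z<126)&(abs(T[...,0])<46)&(abs(T[...,1]-7)<30)&(T[...,0]>17)
print(m.sum(),"cardY",np.percentile(T[m][:,1],[0,50,100]),T[m][:,0].max(),T[m][:,2].min())
m=(abs(T[...,0])<16)&(T[...,2]>84)&(T[...,2]<95)&(abs(T[...,1]-7)<26); print("tips",np.percentile(T[m][:,1],[0,10,50,90,100]))
E
```

```text
wrist 1791 [515.4 -97.  224.1] [-3.142e+00  1.000e-03  3.015e+00]
130 cardY [5.79008581 7.25369045 8.62063728] 44.170016467675936 101.7239264031909
tips [-12.54111867 -12.37910066  23.87687557  27.5156075   27.96967279]
```

View pics/m3_wrist.png

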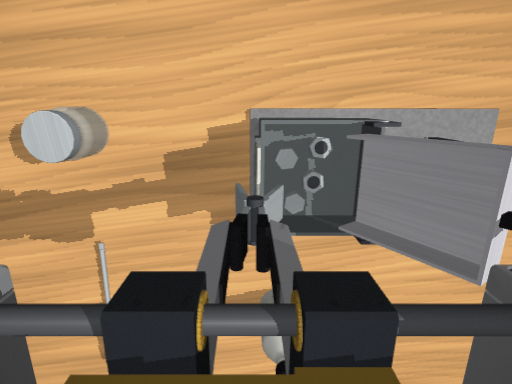

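The card, seen edge-on at (258,165), lies midway between the jaws (tool y 7.3; tips span −12.5 to 28). Lowering 3.1 cm.

Request:
carry_out(
  deltas=[
    [[0, 0, 0.5], 0, 0.2],
    [[0, 0, 0.7], 0, 0.2],
    [[0, 0, 0.7], 0, 0.2],
    [[0, 0, 0.6], 0, 0.2],
    [[0, 0, 0.4], 0, 0.2],
    [[0, 0, 0.2], 0, 0.2],
    [[0, 0, 0], 0, 0.2],
    [[0, 0, 0], 0, 0.2],
    [[0, 0, 0], 0, 0.2],
    [[0, 0, 0], 0, 0.2],
    [[0, 0, 0], 0, 0.2],
    [[0, 0, 0], 0, 0.2],
  ],
)

```text
clock: 19.17
eef_pos: [515.2, -97.0, 192.7]
eef_rot: [-3.142, 0.0, 3.014]
wrist_force: [0.1, -0.6, -1.5]
finger_gap: 22.4
```

```bash
python3 meas.py m4 wrist scene; python3 - <<'E'
from h import *
from cell import manip
s=manip.read_state(); M=R.from_euler('xyz',s['eef_rot']).as_matrix(); print(s['wrist_force'],s['finger_gap'],s['qd'].round(4))
for n in("wrist","scene"):
    T=np.load(f"pics/m4_{n}.npy"); W=T@M.T+s['eef_pos']; z=W[...,2]
    m=(z>108)&(z<126)&(abs(T[...,0])<46)&(abs(T[...,1]-7)<12)&(abs(T[...,0])>19)
    print(n,m.sum(),"cardY",np.percentile(T[m][:,1],[0,50,100]),T[m][:,0].min(),T[m][:,0].max(),T[m][:,2].min())
p=cv2.imread("pics/m4_scene.png");cv2.imwrite("pics/m4s.png",cv2.resize(p[100:230,180:320],None,fx=4.4,fy=4.4,interpolation=cv2.INTER_CUBIC))
E
```

```text
wrist 1780 [515.2 -97.  192.7] [-3.142  0.     3.014]
20 52 y [-15.6  -7.4  -2.6   9.3  13.5] x -7.7 12.9
28 117 y [-5.7 -3.1 -1.1  7.6  9.5] x -11.8 12.2
36 501 y [-4.6 -0.4  2.4  7.3 11.7] x -17.2 17.4
44 140 y [-5.4 -4.6  9.8 13.4 13.7] x -3.6 17.3
52 109 y [-6.5 -4.8 14.7 16.4 16.6] x -5.3 15.2
60 158 y [-8.2 -7.3 17.4 19.3 20. ] x -9.5 15.3
68 237 y [-9.3 -9.   8.5 22.4 23.3] x -13.5 21.7
76 170 y [-11.4 -11.2  23.7  25.9  26.6] x -14.7 15.3
84 97 y [-12.5 -12.4  25.1  27.6  28. ] x -14.2 15.3
92 21 y [5.8 5.8 5.8 5.8 5.8] x 4.9 21.5
zmax 97.81021424542212
scene 250 [515.2 -97.  192.7] [-3.142  0.     3.014]
20 14 y [-12.8  -6.6  -1.7  11.2  12.5] x -12.8 -3.5
28 14 y [-2.5 -1.7  4.5 11.  11.9] x -13.0 10.6
36 22 y [-3.3  0.1  8.3 12.8 14.6] x -18.3 9.7
44 30 y [-4.1  2.2 11.2 14.6 15.8] x -17.3 17.6
52 19 y [-0.9  8.1 14.4 17.1 17.8] x -16.3 14.7
60 25 y [-5.7 -2.8 17.3 19.3 20.6] x -15.9 13.7
68 34 y [-7.8 -4.5 19.2 22.7 23.4] x -21.6 18.7
76 33 y [-7.9 -6.1 22.5 26.4 27.3] x -19.8 14.2
84 26 y [-11.3  -7.7  10.1  27.8  28.9] x -20.7 15.5
92 9 y [-9.2 -8.1  9.1 10.6 10.6] x -14.3 5.1
zmax 103.95330359200987
[-0.94867163 -0.53749539 -1.02175043] 22.35177954061758 [0.0007 0.0016 0.001  0.0008 0.0002 0.0005]
wrist 135 cardY [5.82153719 6.86037105 8.44465703] 19.055199804541175 43.985864550508964 69.67074354586131
scene 27 cardY [ 5.79027464  9.31822106 11.268171  ] -42.57291555761842 43.55536350105354 72.08239623276138
```

View pics/m4_wrist.png

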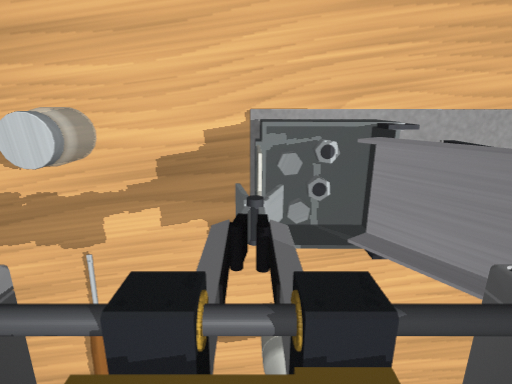

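View pics/m4s.png

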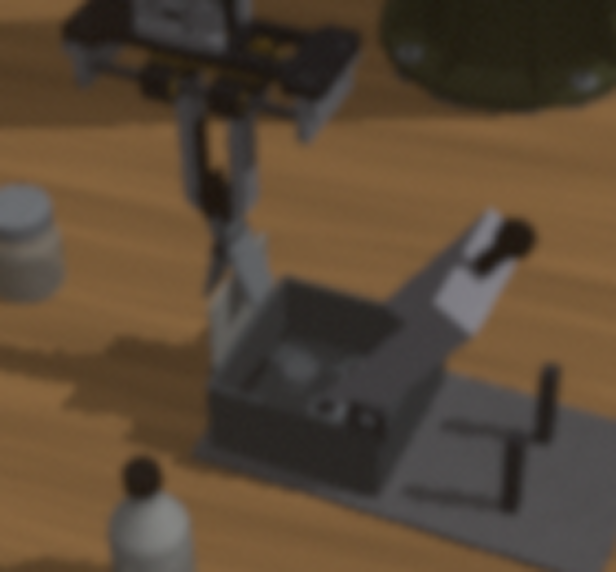

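The wrist image shows the card edge at (258,170) passing between the two jaws, and four nuts in the bin. The wrist force is about 1 N, the clip's own weight. Handing in.

Request:
carry_out(
  deltas=[
    [[0, 0, 0], 0, 0.2],
    [[0, 0, 0], 0, 0.2],
    [[0, 0, 0], 0, 0.2],
    [[0, 0, 0], 0, 0.2],
  ],
)

```text
clock: 19.6
eef_pos: [515.1, -97.0, 192.5]
eef_rot: [-3.142, -0.0, 3.014]
wrist_force: [0.6, -0.1, -1.0]
finger_gap: 22.5
```

```bash
python3 -c "
from cell import workorder,manip
s=manip.read_state();print(s['wrist_force'],s['finger_gap'],s['eef_pos'])
print(workorder.sign_off())"
```

```text
[ 0.59591496 -0.06245357 -0.98527283] 22.514728523796553 [515.1134475  -97.01825253 192.53843933]
the job is handed in; nothing more can be done
None
```

I swung the tray up to about 1 rad and all four nuts slid into the bin. Then I took the clip off its stand, and I am holding it squeezed open over the middle of the card's top edge. I handed the job in at about 19.6 s; no verdict was reported.

**Last checks before hand-in**
- **Nuts:** after the tip I measured all four inside the bin walls at about z = 23 mm. Three or four show in every later picture, the rest hidden behind the gripper.
- **Clip opening:** the jaw tips are about 37 mm apart, which is the fully open stop. My fingers read a 22.5 mm gap on the handles rather than the 26 mm given. I put that down to pad give, but did not confirm it.
- **Position over the card:** the tips are about 19 mm below the top edge, centred on the card's width. The card sits about midway between them, roughly 18 mm from each tip centre.
- **Contact:** the arm was still and the wrist force was about 1 N, which is the clip's own weight, so nothing suggests it touches the card or bin.
- **Jar, bottle and screwdriver:** I kept well clear of all three, and they looked undisturbed in the pictures. I did not measure their positions again at the end.

**What disagreed:** the clip hangs tilted by about 5° in the fingers, so I shifted the tool sideways by about 7.5 mm to centre it. The cameras also differed by about 2 mm on where the card is, well within the clearance.

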